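Index the ring-setting turntable and lock it

TASK

Turn the engraver's turntable by pushing sideways on one of its arms with a fingertip until the long arm points straight at the tall round pin (not at the low square block). Then push the lock lever round, clockwise seen from above, all the way to its stop, leaving the long arm on the pin. Push gently, do not grip anything, and leave the spool, jar, flat bench block and screwdriver where they are.

Things in the scene. Friction and masses are not known exactly. Their poses are not given: they have to be found in the camera images.
- base: Fixed dark steel plate of the fixture, 250 mm (its x) by 350 mm (its y), 12 mm thick, lying on the bench. Origin on the turntable's axis at the plate's underside; the plate reaches from -120 to +130 mm in its x and from -190 to +160 mm in its y. Its yaw and place differ from run to run.
- turntable: Aluminium turntable on the base: disc 92 mm wide, top at 34 mm, hub 44 mm wide up to 54 mm, brass clamp with a ring up to 87 mm above the bench. Three level steel arms, 12 mm wide, 14 mm high, centred 45 mm above the bench: the LONG one along this body's +x, two SHORT ones at 120 degrees either side, ending 60 mm from the axis. Origin on the vertical axis, at bench height.
- long_arm_tip (a point): Narrow end of the long arm, 97 mm from the turntable's axis, 45 mm above the bench. Under the arms, more than 52 mm from the axis, 26 mm are free down to the plate. The turntable turns either way by 2.2 rad or more from its start on a stiff bearing (0.10 N m, about 1.5 N at 70 mm from the axis) and stays where it is left.
- pin: TALL ROUND steel pin, 12 mm wide, 70 mm tall, fixed on the plate (top 82 mm above the bench), 115 to 155 mm from the turntable's axis, beyond the long arm's tip, 40 to 65 degrees left or right of the base's +x; the block is on the other side. Origin at the centre of its foot. The long arm points at it when the arm's centre line passes through the pin.
- block: LOW SQUARE steel block, 22 by 22 mm and 32 mm tall, fixed on the plate: the other index mark, not the one wanted. Origin at the centre of its foot.
- lock_lever: Lock lever: level steel bar 10 mm wide, 12 mm high, centred 45 mm above the bench, on a pillar 28 mm wide at the base's -y side. Origin on its vertical pivot at bench height; the bar runs along this body's +x. Open, it points roughly along the base's -y; it swings 70 to 90 degrees clockwise from above to its stop, then pointing exactly along the base's -x. Takes 0.08 N m; stays where left.
- lever_ball (a point): Centre of the black ball, 18 mm in diameter, at the end of the lock lever, 80 mm from its pivot and 45 mm above the bench.
- stop_pin (a point): Top of the 10 mm stop pin on the plate, 48 mm above the bench, 45 mm from the lever's pivot. The lever's bar comes to rest beside it, with the pin on the side of the bar away from the pushing finger.
- spool: Loose brass spool, 38 mm in diameter, 35 mm tall, standing on the plate; leave it alone. Origin under its centre.
- jar: Loose white jar with a black lid, 52 mm in diameter, 55 mm tall, on the bench; leave it alone. Origin under its centre.
- bench_block: Loose steel bench block, 60 by 60 by 22 mm, on the bench; leave it alone. Origin under its centre.
- screwdriver: Loose screwdriver, 150 mm long, lying on the bench beyond the plate; leave it alone. Its x axis runs along it.

How it is judged (in metres and radians):
On the way, in this order (a step that is already met when the one before it is completed fails the run):
1. the long arm points at the tall pin while the lock lever is still open (y of pin in the frame of turntable between -0.006 and 0.006 m and x of pin in the frame of turntable above 0 m and angle between the x axis of lock_lever and the x axis of base, either way round above 0.7 rad), for 0.2 s.
2. the lock lever is pushed round to its stop (angle between the x axis of lock_lever and the x axis of base, either way round below 0.12 rad), for 0.2 s.
At the end, for the whole second after the job is handed in: The centre line of the long arm passes within 6 mm of the tall pin's centre, the lock lever is within 0.12 rad (7 degrees) of its stop, and both are at rest (y of pin in the frame of turntable between -0.006 and 0.006 m and x of pin in the frame of turntable above 0 m and angle between the x axis of lock_lever and the x axis of base, either way round below 0.12 rad and angular speed of each of turntable, lock_lever below 0.05 rad/s); the robot touches nothing.
It fails at once if spool, jar, bench block or screwdriver moved by more than 15 mm (distance of any of spool, jar, bench_block, screwdriver from where it was at the start of the episode above 0.015 m).
It fails at once if turntable gripped or forced (more than 30 N) (contact force between the fingers and turntable above 30 N).
It fails at once if lock lever gripped or forced (more than 35 N) (contact force between the fingers and lock_lever above 35 N).
It also fails if it takes over 61 s, if anything falls off the work surface, if the arm or the gripper's body presses on something with over 40 N, if the wrist force passes 120 N, or if a joint passes its speed limit or range.

ROBOT

A 6-joint arm with a two-finger parallel gripper is mounted at the origin on the work surface. World frame = base frame: x ahead of the robot, y to its left, z up, the work surface at z = 0. Lengths are in mm, angles in degrees, forces in N, time in s.
With the tool pointing down it reaches from about 325 to 850 mm from the base axis. Payload 4.4 kg.
Tool frame: the origin (TCP) lies midway between the tips of the shut fingers; the grasp point (between the pads) lies 19 mm behind it; z points along the fingers, y is the line along which they close (so a half turn about z gives the same grasp; the last joint's range is limited). The gripper opens to 94 mm and grips with 3 to 60 N. Pads are 16 mm wide; open, the fingers measure 119 mm over their backs; the gripper's body (75 mm by 177 mm) begins 78 mm behind the grasp point.
Start: joints at [60.819, 11.837, 88.321, -0, 79.842, -8.623], TCP at [201.921, 538.381, 165.947] pointing down, gripper open.
Joint ranges: [-156.59, 156.59], [-49.26, 127.26], [12.9, 141.05], [-63.56, 243.56], [4.71, 150.69], [-161.64, 161.64]. Speed limits (degrees/s): [159.86, 159.86, 180, 180, 180, 180].

INTERFACE

Orientations are given as a 3x3 rotation matrix whose columns are the frame's x, y, z axes.
In Python, from station import readout, viewer, close_job gives the robot as it stands. The module is installed in compiled form; this text tells all that it offers.
- The arm moves only by the tool carry_out, never from a script. Its argument "motion" is a list of rows, each a list of 3 entries, a list of its own where there are three numbers: the shift along the tool's x, y, z in m, then the turn about the tool's z in degrees, then the opening, from 0 (shut) to 1 (fully open). In form: [[[x, y, z], spin, jaw], ...]. A call has 1 to 8 rows; each row is the pose to reach, as a shift and turn from the pose commanded when the call began, along the tool's axes at that moment; what a row does not reach only later rows make up. A row lasts 1/12 s, in which the tool goes at most 41.7 mm and 7.16 degrees, less where a joint would pass 70% of its speed; a pose out of reach is approached as far as the arm can. A call with a gripper value outside its range is refused whole. The fingers move at their own pace and stop on an object; the grip force is fixed at half the most. Time passes only in rows, so rows that repeat a pose let the fingers close. It gives the time, the measured TCP pose, the force, the opening and the grip force at its end, in the units of the state.
- readout.observe(): the state, without advancing time (a new reading comes with each control period).
- viewer.grab_frame(name): name is "side" or "top" or "wrist"; returns (picture, depth): 384x512x3 uint8, red, green, blue; 384x512 float32, mm along the optical axis (not along the pixel's ray), 0 where there is no reading.
- viewer.calibration(name): a dict with "mtx" (3x3 intrinsics, pixels), "k1" (the pictures are not rectified: a ray, as slopes to the right and down, at radius r is drawn at 1 + k1 r^2 times it, then the intrinsics apply), "rvec" (rotation vector, rad) and "tvec" (3), from world to camera coordinates, as OpenCV has them; the wrist camera has in their place "mount" (4x4, takes a point from camera to tool coordinates, whose origin is the TCP and whose axes are the flange's). Camera axes: x right, y down, z forward; pixel columns grow to the right and rows downward; lengths in mm; the calibration is good to about 2 mm. A picture is of the moment at which its call begins: read the wrist's pose just before it. calibration takes no time and is no camera call.
- close_job(): hands the job in; it is judged then, once.
The state is a dict: "clock": time; "q": joint angles; "qd": joint speeds; "joint_torque": joint torques, N m; "position": TCP position; "tcp_rot": TCP orientation; "wrist_force": force on the tool from outside, world axes, zero at the start; "ft_torque": the same for the moment, N m; "gripper_width": finger opening in mm; "finger_force": force on a finger pad.
Only numpy, scipy, OpenCV 4.12 (cv2) and the standard library are available. Lean on these libraries where they do the work, as an engineer would, in place of code of your own. Each camera call takes 0.05 s, during which the arm holds its last target. There are 200 camera calls.

## Working session

There is one attempt and no reset: what is moved stays moved. The work goes in short steps, Python scripts to look and compute and a tool call to move; the robot and the scene stay as the last step left them, time stands still between calls to the robot, and variables do not carry over. Pictures are saved under pics/ and viewed, at most 10 in all, crops included, and the job is handed in when it is done.

Besides the shell and the picture viewer there is one more tool, called as name(argument=value, ...) on one line, values as JSON. carry_out: Moves the arm, as the interface text tells. Its arguments: {"type":"object","properties":{"motion":{"type":"array","items":{"type":"array"}}},"required":["motion"]}

```bash
mkdir -p pics; cat > h.py <<'E'
import numpy as np, cv2
from station import readout, viewer, close_job
def cam(name):
    c=viewer.calibration(name); s=readout.observe() if name=="wrist" else None
    p,d=viewer.grab_frame(name)
    if name=="wrist":
        M=np.array(c["mount"],float); T=np.eye(4); T[:3,:3]=s["tcp_rot"]; T[:3,3]=s["position"]; W=T@M
    else:
        R=cv2.Rodrigues(np.array(c["rvec"],float))[0]; W=np.eye(4); W[:3,:3]=R.T; W[:3,3]=-R.T@np.array(c["tvec"],float).ravel()
    return p,d,np.array(c["mtx"],float),c["k1"],W
def cloud(d,K,k1,W):
    v,u=np.mgrid[:d.shape[0],:d.shape[1]]
    uv=np.stack([u,v],-1).reshape(-1,1,2).astype(float)
    n=cv2.undistortPoints(uv,K,np.array([k1,0,0,0,0.])).reshape(d.shape+(2,))
    P=np.concatenate([n*d[...,None],d[...,None]],-1)
    X=P@W[:3,:3].T+W[:3,3]; X[d<=0]=np.nan
    return X
def save(name,p): cv2.imwrite("pics/"+name+".png",p[...,::-1])
E
python3 - <<'E'
from h import *
for n in("top","side"):
    p,d,K,k1,W=cam(n); X=cloud(d,K,k1,W); np.savez(n,p=p,X=X,d=d,W=W)
    save(n+"0",cv2.resize(p,(800,600)))
    print(n,W[:3,3],K[0,0],k1,np.nanmedian(X[...,2]))
print(readout.observe())
E
```

```text
top [ 533.81385428   71.49499471 1028.13784349] 480.80872291004465 -0.15097961889318157 -0.33010545208662734
side [320.12417079 610.7860972  554.96855152] 387.17368324412695 0.015030761221749104 -0.8302341333825325
{'clock': 0.1, 'q': array([ 6.08197747e+01,  1.18799972e+01,  8.83924465e+01, -1.06479844e-03,
        7.98420049e+01, -8.62228777e+00]), 'qd': array([ 0.0432962 , -0.03184118, -0.32523833,  0.03630397, -0.06427104,
       -0.01744618]), 'joint_torque': array([ 6.94754890e-04, -3.71861172e+01, -2.82293272e+01,  7.00678769e-02,
        3.10827512e-02, -8.22992729e-05]), 'position': array([201.54079608, 537.69227065, 164.93524665]), 'tcp_rot': array([[-9.36318603e-01,  3.51150332e-01, -9.57928277e-04],
       [ 3.51151526e-01,  9.36317005e-01, -1.75292026e-03],
       [ 2.81386004e-04, -1.97766983e-03, -9.99998005e-01]]), 'wrist_force': array([ 0.35457398, -0.23377986, -0.40200699]), 'ft_torque': array([ 0.0511483 , -0.07647592,  0.02920171]), 'finger_force': 0.0, 'gripper_width': 93.8633929187436}
```

View pics/top0.png

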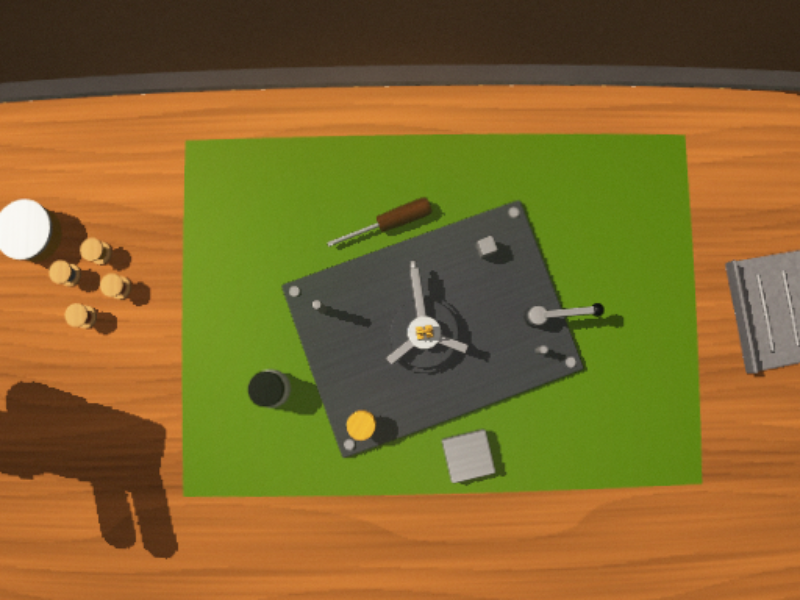

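View pics/side0.png

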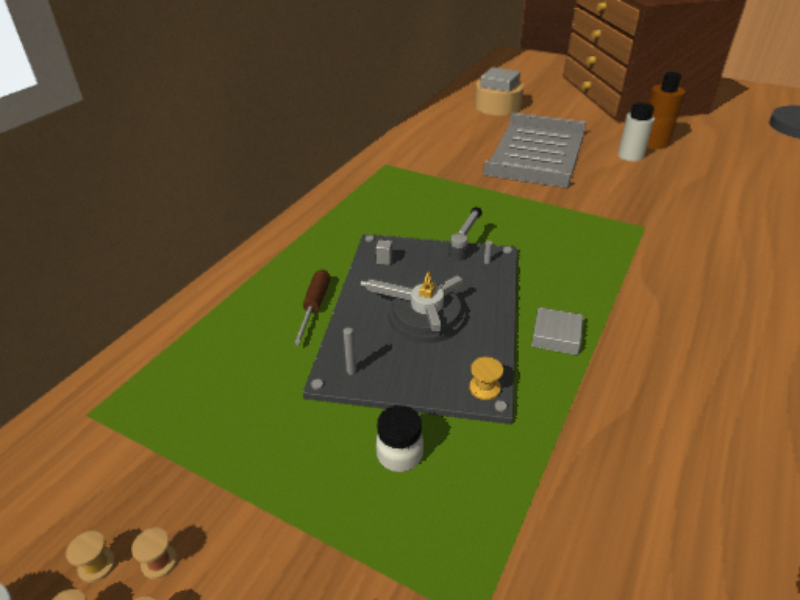

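The top picture shows the turntable hub at (424,332) with the long arm tip at (414,264). The tall pin's top is at (317,305) and the low block is at (487,246). The lever pivot is at (538,316), its ball at (598,310), and the stop pin at (543,350). The side view agrees: the tall pin is near (350,350) and the lever points away from that camera.

```bash
cat > meas.py <<'E'
from h import *
def ray(p,z,K,k1,W):
    n=cv2.undistortPoints(np.array([[p]],float),K,np.array([k1,0,0,0,0.])).ravel()
    r=W[:3,:3]@np.array([n[0],n[1],1]); o=W[:3,3]
    return (o+r*(z-o[2])/r[2])[:2]
E
python3 - <<'E'
from meas import *
Z=np.load("top.npz"); S=np.load("side.npz")
def px(a): return ((a[0]+.5)*.64-.5,(a[1]+.5)*.64-.5)
c=viewer.calibration("top");K=np.array(c["mtx"]);k1=c["k1"];W=Z["W"]
for n,a,z in [("hub",(424,332),54),("tip",(414,264),52),("pin",(317,305),82),("block",(487,246),44),("piv",(538,316),51),("ball",(598,310),54),("stop",(543,350),48),
 ("c1",(284,286),12),("c2",(518,202),12),("c3",(585,368),12),("c4",(345,457),12)]: print(n,ray(px(a),z,K,k1,W).round(1))
for nm,D in(("top",Z),("side",S)):
    X=D["X"].reshape(-1,3)
    def cl(c,r,z0,z1):
        m=(np.hypot(X[:,0]-c[0],X[:,1]-c[1])<r)&(X[:,2]>z0)&(X[:,2]<z1)
        Y=X[m]; print(nm,c,len(Y),Y.mean(0).round(1),((Y.min(0)+Y.max(0))/2).round(1),np.ptp(Y,axis=0).round(1)) if len(Y) else print(nm,c,0)
    for n,a,z,r,z0,z1 in [("pin",(317,305),82,25,30,90),("tip",(414,264),52,12,35,60),("block",(487,246),44,25,30,60),("piv",(538,316),51,18,35,60),("ball",(598,310),54,18,35,60),("stop",(543,350),48,12,25,60),("hub",(424,332),54,26,50,60)]:
        cl(ray(px(a),z,K,k1,W),r,z0,z1)
# hi-res crop
p=Z["p"][130:270,170:400]; save("crop",cv2.resize(p,(800,487),interpolation=cv2.INTER_CUBIC))
E
```

```text
hub [587.3  45.8]
tip [676.9  57.1]
pin [622.3 181.2]
block [700.7 -40.5]
piv [ 605.7 -104.5]
ball [ 611.9 -184.3]
stop [ 561.  -110.3]
c1 [655.6 234.4]
c2 [767.4 -89.2]
c3 [ 536.2 -174.4]
c4 [423.2 154. ]
top [622.28144761 181.21814439] 48 [622.3 180.9  71. ] [623.1 181.8  62.5] [11.3 10.4 47.8]
top [676.87226082  57.07427092] 35 [673.1  57.1  49. ] [673.6  55.7  48.3] [15.5 10.3 10.7]
top [700.71527536 -40.54441945] 125 [701.4 -40.7  42.2] [701.7 -41.2  39. ] [25.8 26.  17.8]
top [ 605.67919593 -104.50826288] 129 [ 607.4 -106.4   45.8] [ 607.4 -107.9   44.7] [23.1 27.6 17. ]
top [ 611.94836255 -184.34996117] 84 [ 613.1 -180.7   50.3] [ 613.2 -180.3   49.5] [17.  26.7 13.4]
top [ 561.00477302 -110.304165  ] 25 [ 561.3 -109.4   43.8] [ 560.9 -110.    37.6] [ 8.1  8.7 24.7]
top [587.26952005  45.7572413 ] 285 [586.7  46.   53.4] [589.1  44.2  54.5] [47.1 44.8  9. ]
side [622.28144761 181.21814439] 138 [622.6 185.6  59. ] [624.5 183.4  56.4] [12.5 11.2 52.1]
side [676.87226082  57.07427092] 36 [672.6  59.4  46.2] [674.3  57.5  45.2] [18.4 11.  13.5]
side [700.71527536 -40.54441945] 85 [701.  -36.8  39.5] [702.6 -39.2  37.3] [24.4 25.  14.3]
side [ 605.67919593 -104.50826288] 93 [ 608.2 -103.7   43.4] [ 609.1 -106.7   43.4] [25.3 31.1 16.7]
side [ 611.94836255 -184.34996117] 37 [ 612.5 -179.    47.7] [ 614.8 -177.3   46.5] [17.6 21.5 12.8]
side [ 561.00477302 -110.304165  ] 40 [ 562.6 -108.3   37.8] [ 563.5 -110.8   36.5] [10.6 12.9 20.3]
side [587.26952005  45.7572413 ] 182 [585.4  51.4  52.9] [589.8  45.2  54.9] [43.5 48.3  9.6]
```

View pics/crop.png

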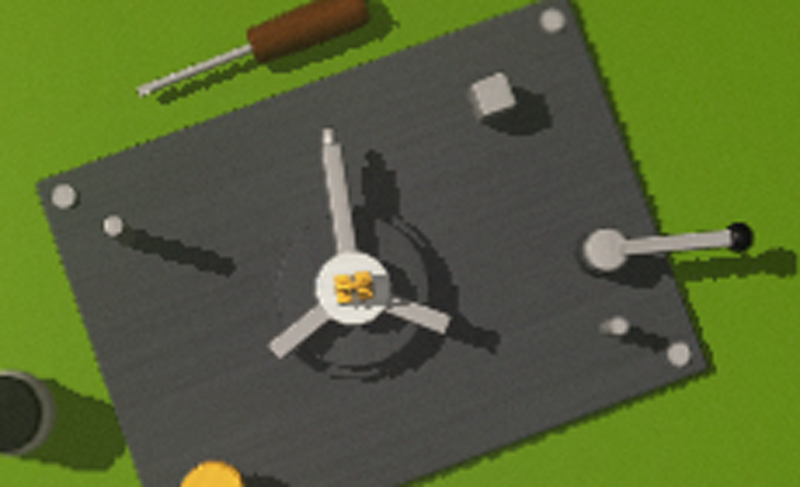

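The close-up confirms the layout. The axis is at about (587,45.5), the pin at (622,181), 140 mm out at a bearing of 75.5°, and the long arm is at about 7°. So it needs about 68° counter-clockwise, pushed from its −y side. I'll move there now, high up and with the fingers shut.

carry_out(motion=[[[-0.037,-0.019,0],7,0],[[-0.074,-0.038,0],14,0],[[-0.111,-0.057,0],21,0],[[-0.148,-0.076,0],28,0],[[-0.185,-0.095,0],35,0],[[-0.222,-0.114,0],42,0],[[-0.259,-0.133,0],49,0],[[-0.296,-0.152,0],56,0]])

```text
clock: 0.77
position: [426.3, 290.3, 165.6]
tcp_rot: [[-0.227, 0.974, -0.001], [0.974, 0.227, -0.0], [-0.0, -0.001, -1.0]]
wrist_force: [-0.2, 0.7, 0.2]
gripper_width: 44.2
finger_force: 0.0
```

```bash
cat >> meas.py <<'E'
def go(x,y,z,yawx=None):
    s=readout.observe(); R=np.array(s["tcp_rot"]); d=R.T@(np.array([x,y,z])-s["position"])
    a=np.degrees(np.arctan2(R[1,0],R[0,0]))
    print("t",round(s["clock"],2),"pos",np.round(s["position"],1),"yawx",a.round(1),"F",np.round(s["wrist_force"],1),"w",round(s["gripper_width"],1),"-> d",d.round(1),"spin",None if yawx is None else round((a-yawx+180)%360-180,1))
E
python3 -c "
from meas import *
go(664.6,29,165,97)"
```

```text
t 0.77 pos [426.3 290.3 165.6] yawx 103.1 F [-0.2  0.7  0.2] w 44.2 -> d [-308.5  172.9    0.5] spin 6.1
```

carry_out(motion=[[[-0.036,0.02,0],6,0],[[-0.072,0.04,0],6,0],[[-0.108,0.06,0],6,0],[[-0.144,0.08,0],6,0],[[-0.18,0.1,0],6,0],[[-0.216,0.12,0],6,0],[[-0.252,0.141,0],6,0],[[-0.288,0.161,0],6,0]])

```text
clock: 1.43
position: [649.9, 47.7, 165.2]
tcp_rot: [[-0.129, 0.992, -0.001], [0.992, 0.129, 0.0], [0.0, -0.001, -1.0]]
wrist_force: [0.2, 0.7, 0.5]
gripper_width: 0.5
finger_force: 0.0
```

```bash
python3 -c "
from meas import *
go(664.6,29,100,97)"
```

```text
t 1.43 pos [649.9  47.7 165.2] yawx 97.4 F [0.2 0.7 0.5] w 0.5 -> d [-20.5  12.2  65.2] spin 0.4
```

carry_out(motion=[[[-0.02,0.012,0],0,0],[[-0.02,0.012,0.03],0,0],[[-0.02,0.012,0.06],0,0],[[-0.02,0.012,0.09],0,0],[[-0.02,0.012,0.1],0,0],[[-0.02,0.012,0.1],0,0]])

```text
clock: 1.93
position: [659.7, 31.4, 61.1]
tcp_rot: [[-0.129, 0.992, -0.009], [0.992, 0.129, 0.001], [0.002, -0.009, -1.0]]
wrist_force: [-0.1, -0.4, -0.7]
gripper_width: 0.9
finger_force: 0.0
```

```bash
python3 -c "
from meas import *
go(664.6,29,37,97)
p,*_=cam('wrist'); save('w0',p)
p,*_=cam('top'); save('t1',cv2.resize(p[130:270,170:400],(800,487)))"
```

```text
t 1.93 pos [659.7  31.4  61.1] yawx 97.4 F [-0.1 -0.4 -0.7] w 0.9 -> d [-3.1  4.8 24. ] spin 0.4
```

View pics/w0.png

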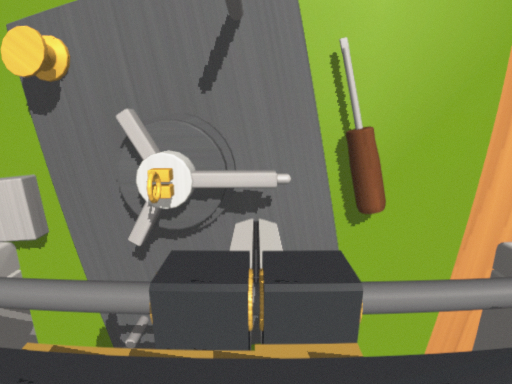

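The wrist view shows the shut fingertips at (255,235), beside the long arm (rows 170–188) and clear of it. Next I go down and work out the arc.

carry_out(motion=[[[-0.003,0.004,0.012],0,0],[[-0.003,0.004,0.024],0,0],[[-0.003,0.004,0.024],0,0],[[-0.003,0.004,0.024],0,0]])

```text
clock: 2.37
position: [667.4, 28.8, 41.2]
tcp_rot: [[-0.13, 0.992, -0.002], [0.992, 0.13, 0.0], [0.0, -0.002, -1.0]]
wrist_force: [0.1, -1.0, 0.3]
gripper_width: 0.2
finger_force: 0.0
```

```bash
cat >> meas.py <<'E'
def arc(c,r,off,angs,z,sgn=1,yaw=90):
    # rows for a finger pushing at side offset `off` of a bar at angles angs
    s=readout.observe(); R=np.array(s["tcp_rot"]); a0=np.degrees(np.arctan2(R[1,0],R[0,0]))
    print("F",np.round(s["wrist_force"],1),"pos",np.round(s["position"],1),"yaw",a0.round(1))
    for a in angs:
        t=np.radians(a); u=np.array([np.cos(t),np.sin(t)]); n=np.array([-u[1],u[0]])
        p=np.array([*(np.array(c)+r*u-sgn*off*n),z]); d=R.T@(p-s["position"])/1000
        print([[round(float(x),3) for x in d],round(float((a0-(a+yaw)+180)%360-180),1)],end=", ")
    print()
E
python3 -c "
from meas import *
arc((587,45.5),75,14,[-2,1,5,9,13,17,21,25],37)"
```

```text
F [ 0.1 -1.   0.3] pos [667.4  28.8  41.2] yaw 97.4
[[0.001, -0.006, 0.004], 9.4], [[0.005, -0.005, 0.004], 6.4], [[0.01, -0.003, 0.004], 2.4], [[0.015, -0.002, 0.004], -1.6], [[0.02, -0.002, 0.004], -5.6], [[0.026, -0.001, 0.004], -9.6], [[0.031, -0.001, 0.004], -13.6], [[0.036, -0.002, 0.004], -17.6],
```

carry_out(motion=[[[0.003,-0.005,0.004],2,0],[[0.006,-0.004,0.004],2,0],[[0.01,-0.003,0.004],2,0],[[0.015,-0.002,0.004],-2,0],[[0.02,-0.002,0.004],-6,0],[[0.026,-0.001,0.004],-10,0],[[0.031,-0.001,0.004],-14,0],[[0.036,-0.002,0.004],-18,0]])

```text
clock: 3.03
position: [662.3, 64.9, 38.7]
tcp_rot: [[-0.434, 0.901, 0.002], [0.901, 0.434, 0.0], [-0.001, 0.001, -1.0]]
wrist_force: [0.3, -0.6, 0.2]
gripper_width: 0.5
finger_force: 0.0
```

```bash
python3 -c "
from meas import *
arc((587,45.5),75,14,[29,33,37,41,45,49,53,57],37)"
```

```text
F [ 0.3 -0.6  0.2] pos [662.3  64.9  38.7] yaw 115.7
[[0.006, -0.001, 0.002], -3.3], [[0.011, -0.0, 0.002], -7.3], [[0.016, 0.0, 0.002], -11.3], [[0.021, -0.0, 0.002], -15.3], [[0.027, -0.001, 0.002], -19.3], [[0.032, -0.002, 0.002], -23.3], [[0.037, -0.003, 0.002], -27.3], [[0.042, -0.005, 0.002], -31.3],
```

carry_out(motion=[[[0.006,-0.001,0.001],-3,0],[[0.011,0,0.001],-7,0],[[0.016,0,0.001],-11,0],[[0.021,0,0.001],-15,0],[[0.027,-0.001,0.001],-19,0],[[0.032,-0.002,0.001],-23,0],[[0.037,-0.003,0.001],-27,0],[[0.042,-0.005,0.001],-31,0]])

```text
clock: 3.7
position: [639.6, 100.6, 37.7]
tcp_rot: [[-0.836, 0.549, 0.002], [0.549, 0.836, 0.0], [-0.001, 0.001, -1.0]]
wrist_force: [0.5, -0.6, 0.7]
gripper_width: 0.6
finger_force: 0.0
```

```bash
python3 -c "
from meas import *
arc((587,45.5),75,14,[59,61,63,65,67,69,71],37)
p,*_=cam('wrist'); save('w1',p)"
```

```text
F [ 0.5 -0.6  0.7] pos [639.6 100.6  37.7] yaw 146.7
[[0.003, 0.001, 0.001], -2.3], [[0.005, 0.001, 0.001], -4.3], [[0.008, 0.001, 0.001], -6.3], [[0.011, 0.001, 0.001], -8.3], [[0.013, 0.001, 0.001], -10.3], [[0.016, 0.001, 0.001], -12.3], [[0.019, 0.001, 0.001], -14.3],
```

View pics/w1.png

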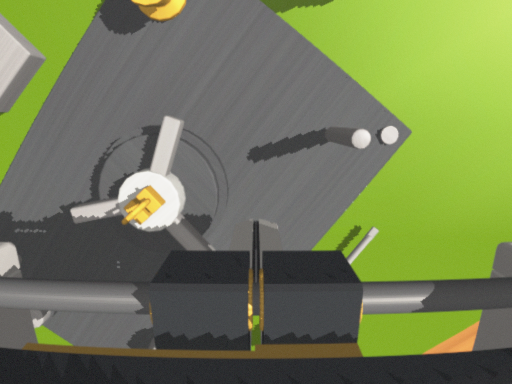

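The long arm seems to be behind the fingertip, running from (152,200) to (205,245), rather than ahead of it. I'll check from the top camera before moving on.

```bash
python3 -c "
from meas import *
a=cam('top')[0][110:270,170:370]; b=cam('side')[0][140:260,180:340]
save('c2',np.hstack([cv2.resize(a,(400,320),interpolation=2),cv2.resize(b,(400,320),interpolation=2)]))"
```

```text
(no output)
```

View pics/c2.png

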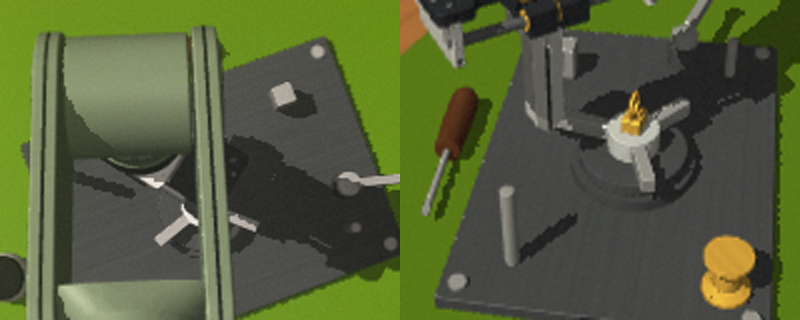

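```bash
python3 -c "
from meas import *
print(readout.observe()['position'])
for n in('side','wrist','top'):
    p,d,K,k1,W=cam(n); X=cloud(d,K,k1,W); np.savez(n+'2',X=X,p=p)
    if n=='side':
        for r in range(170,200,3): print(r,[tuple(np.round(X[r,c]).astype(int)) if d[r,c]>0 else 0 for c in range(226,262,4)])
    if n=='wrist':
        print('hubW',[np.round(X[r,c]) for r,c in((190,160),(235,195),(220,185),(245,208),(230,245),(235,265),(125,172))])
"
```

```text
[639.29416074 100.49808113  37.53033331]
170 [(np.int64(739), np.int64(-9), np.int64(10)), (np.int64(652), np.int64(106), np.int64(114)), (np.int64(638), np.int64(114), np.int64(124)), (np.int64(634), np.int64(107), np.int64(121)), (np.int64(629), np.int64(100), np.int64(118)), (np.int64(698), np.int64(-32), np.int64(9)), (np.int64(688), np.int64(-34), np.int64(10)), (np.int64(679), np.int64(-38), np.int64(11)), (np.int64(671), np.int64(-43), np.int64(11))]
173 [(np.int64(733), np.int64(2), np.int64(10)), 0, (np.int64(638), np.int64(114), np.int64(117)), (np.int64(634), np.int64(107), np.int64(114)), (np.int64(629), np.int64(101), np.int64(112)), (np.int64(691), np.int64(-20), np.int64(10)), (np.int64(683), np.int64(-25), np.int64(9)), (np.int64(674), np.int64(-27), np.int64(11)), (np.int64(664), np.int64(-29), np.int64(13))]
176 [(np.int64(724), np.int64(15), np.int64(13)), (np.int64(653), np.int64(107), np.int64(100)), (np.int64(639), np.int64(114), np.int64(110)), (np.int64(635), np.int64(106), np.int64(106)), (np.int64(629), np.int64(101), np.int64(104)), (np.int64(685), np.int64
[... 2532 characters left out ...]
4(21)), (np.int64(624), np.int64(63), np.int64(33)), (np.int64(617), np.int64(59), np.int64(33))]
197 [(np.int64(686), np.int64(77), np.int64(11)), (np.int64(679), np.int64(73), np.int64(10)), (np.int64(671), np.int64(69), np.int64(11)), (np.int64(664), np.int64(63), np.int64(9)), (np.int64(656), np.int64(60), np.int64(10)), (np.int64(649), np.int64(55), np.int64(9)), (np.int64(634), np.int64(64), np.int64(22)), (np.int64(620), np.int64(71), np.int64(32)), (np.int64(612), np.int64(69), np.int64(34))]
hubW [array([584.,  60.,  55.]), array([625.,  58.,  50.]), array([613.,  57.,  43.]), array([637.,  60.,  46.]), array([628., 102.,  99.]), array([634., 111., 105.]), array([554.,  92.,  53.])]
```

The side depth puts the real fingertip at z≈75 while the readout says 37.5. The fingers end about 38 mm short of the stated TCP and passed over the arm without touching it; the turntable hasn't moved. I'll measure the tip and the body clearance properly.

```bash
python3 -c "
from meas import *
S=np.load('side2.npz');X=S['X'];p=S['p']
Y=X.reshape(-1,3)
for R in (12,18,25,40,60,90,120):
    m=(np.hypot(Y[:,0]-639,Y[:,1]-100.5)<R)&(Y[:,2]>56); q=Y[m]; 
    print(R,m.sum(),np.sort(q[:,2])[:6].round(1), np.sort(q[:,2])[-1:].round())
T=np.load('wrist2.npz')['X'].reshape(-1,3)
for R in (18,40,90): 
    m=(np.hypot(T[:,0]-639,T[:,1]-100.5)<R)&(T[:,2]>56); print('w',R,m.sum(),np.sort(T[m][:,2])[:6].round(1))
save('s2',cv2.resize(p[60:210,130:330],(800,600),interpolation=2))"
```

```text
12 313 [74.1 76.5 77.5 77.8 78.4 78.6] [244.]
18 606 [74.1 76.5 77.5 77.8 78.4 78.6] [244.]
25 1116 [74.1 76.5 77.5 77.8 78.4 78.6] [272.]
40 5376 [74.1 76.5 77.5 77.8 78.4 78.6] [381.]
60 6834 [74.1 76.5 77.5 77.8 78.4 78.6] [429.]
90 9777 [56.1 56.4 56.5 56.6 56.8 57. ] [433.]
120 10455 [56.1 56.4 56.5 56.6 56.8 57. ] [437.]
w 18 1727 [77.6 77.9 78.5 79.  79.4 79.5]
w 40 32870 [77.6 77.9 78.5 79.  79.4 79.5]
w 90 53471 [56. 56. 56. 56. 56. 56.]
```

View pics/s2.png

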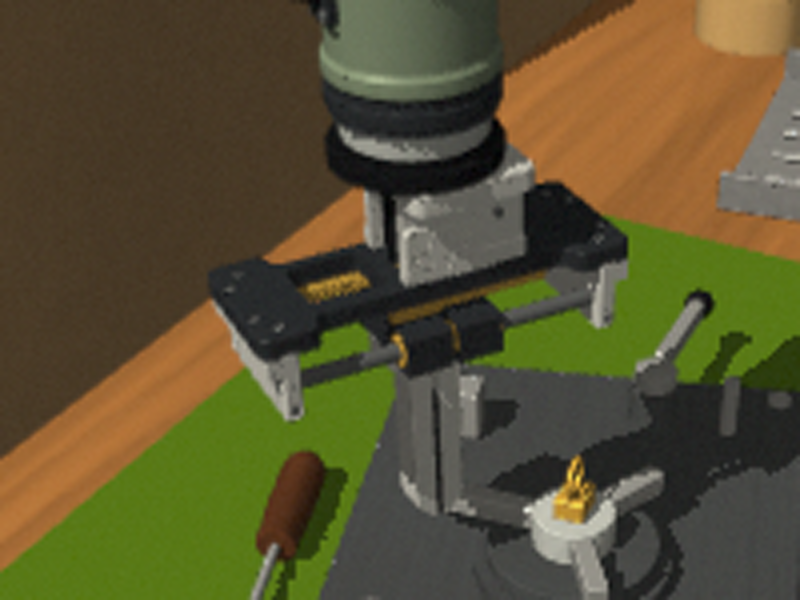

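The zoomed side view shows the fingertips at (430,505), hanging well above the plate. The rail bracket bottoms are at (295,415). I'll check their height, then plan the way back.

```bash
python3 -c "
from meas import *
X=np.load('side2.npz')['X']
for u,v in((203,162),(200,155),(280,140),(237,150),(237,155),(237,165)): print(u,v,X[v,u].round())
go(664.6,29,80,97)"
```

```text
203 162 [655. 184. 180.]
200 155 [659. 185. 194.]
280 140 [571.  59. 178.]
237 150 [619. 131. 184.]
237 155 [634. 108. 155.]
237 165 [635. 108. 133.]
t 4.0 pos [639.4  99.8  37.3] yawx 146.4 F [-0.5  0.1  0.7] w 0.3 -> d [-60.2 -45.  -42.7] spin 49.4
```

The whole gripper sits about 38 mm higher than the readout, so body clearance is fine and I'll use readout z ≈ −1. Going back to the −y side of the arm at the present height, which clears it.

carry_out(motion=[[[-0.009,-0.006,0],7,0],[[-0.018,-0.012,0],14,0],[[-0.027,-0.019,0],21,0],[[-0.036,-0.026,0],28,0],[[-0.045,-0.033,0],35,0],[[-0.054,-0.039,0],42,0],[[-0.06,-0.045,0],49,0],[[-0.06,-0.045,0],49,0]])

```text
clock: 4.67
position: [664.9, 27.1, 37.1]
tcp_rot: [[-0.125, 0.992, 0.001], [0.992, 0.125, -0.001], [-0.001, 0.001, -1.0]]
wrist_force: [0.3, -0.1, 0.0]
gripper_width: 0.5
finger_force: 0.0
```

carry_out(motion=[[[0,0,0],0,0],[[0,0,0.012],0,0],[[0,0,0.024],0,0],[[0,0,0.036],0,0],[[0,0,0.038],0,0],[[0,0,0.038],0,0]])

```text
clock: 5.17
position: [661.6, 29.8, -3.9]
tcp_rot: [[-0.13, 0.991, -0.005], [0.991, 0.13, 0.0], [0.001, -0.005, -1.0]]
wrist_force: [-0.3, 0.8, -0.0]
gripper_width: 0.6
finger_force: 0.0
```

```bash
python3 -c "
from meas import *
arc((587,45.5),75,14,[-2,1,5,9,13,17,21,25],-1)
p,d,K,k1,W=cam('side');Y=cloud(d,K,k1,W).reshape(-1,3);s=readout.observe()['position']
m=(np.hypot(Y[:,0]-s[0],Y[:,1]-s[1])<14)&(Y[:,2]>20);print(s,np.sort(Y[m][:,2])[:5])"
```

```text
F [-0.3  0.8 -0. ] pos [661.6  29.8  -3.9] yaw 97.5
[[-0.001, -0.0, -0.003], 9.5], [[0.003, 0.001, -0.003], 6.5], [[0.008, 0.002, -0.003], 2.5], [[0.013, 0.003, -0.003], -1.5], [[0.019, 0.004, -0.003], -5.5], [[0.024, 0.004, -0.003], -9.5], [[0.029, 0.004, -0.003], -13.5], [[0.034, 0.004, -0.003], -17.5], 
[662.77889959  29.68226312  -2.62560113] [40.57744364 40.69785911 40.80255164 40.89374847 41.17461591]
```

carry_out(motion=[[[0.003,0.001,0],2,0],[[0.006,0.001,0],2,0],[[0.009,0.002,0],2,0],[[0.013,0.003,0],-2,0],[[0.018,0.004,0],-6,0],[[0.023,0.004,0],-10,0],[[0.028,0.004,0],-14,0],[[0.034,0.004,0],-18,0]])

```text
clock: 5.88
position: [664.4, 63.0, -0.4]
tcp_rot: [[-0.434, 0.901, 0.002], [0.901, 0.434, -0.001], [-0.002, 0.001, -1.0]]
wrist_force: [-0.1, -1.8, 0.9]
gripper_width: 0.6
finger_force: 0.9
```

```bash
python3 -c "
from meas import *
arc((587,45.5),75,14,[29,33,37,41,45,49,53,57],-1)
p,d,K,k1,W=cam('top');Y=cloud(d,K,k1,W).reshape(-1,3)
r=np.hypot(Y[:,0]-587,Y[:,1]-45.5);m=(r>28)&(r<58)&(Y[:,2]>42)&(Y[:,2]<60)
a=np.degrees(np.arctan2(Y[m,1]-45.5,Y[m,0]-587)); print(np.histogram(a,bins=np.arange(-180,181,10)))"
```

```text
F [-0.1 -1.8  0.9] pos [ 6.644e+02  6.300e+01 -4.000e-01] yaw 115.7
[[0.008, -0.002, 0.001], -3.3], [[0.013, -0.001, 0.001], -7.3], [[0.019, -0.001, 0.001], -11.3], [[0.024, -0.001, 0.001], -15.3], [[0.029, -0.002, 0.001], -19.3], [[0.035, -0.003, 0.001], -23.3], [[0.04, -0.004, 0.0], -27.3], [[0.045, -0.006, 0.0], -31.3], 
(array([ 0,  0,  0,  0,  0,  0,  0, 15, 21, 10,  0,  0,  0,  0,  0,  0,  0,
        0,  0,  0,  0,  0,  0,  0,  0,  0,  0,  0,  0,  0,  0,  3,  0,  0,
        0,  0]), array([-180, -170, -160, -150, -140, -130, -120, -110, -100,  -90,  -80,
        -70,  -60,  -50,  -40,  -30,  -20,  -10,    0,   10,   20,   30,
         40,   50,   60,   70,   80,   90,  100,  110,  120,  130,  140,
        150,  160,  170,  180]))
```

Contact: about 1.8 N of push, and the arm has turned roughly 18°. I'll continue along the arc.

carry_out(motion=[[[0.006,-0.001,0],-4,0],[[0.011,-0.001,0],-8,0],[[0.016,-0.001,0],-12,0],[[0.021,-0.001,0],-16,0],[[0.027,-0.002,0],-20,0],[[0.032,-0.003,0],-24,0],[[0.038,-0.004,0],-28,0],[[0.043,-0.006,0],-32,0]])

```text
clock: 6.6
position: [641.5, 100.0, 0.0]
tcp_rot: [[-0.844, 0.536, 0.004], [0.536, 0.844, 0.0], [-0.003, 0.002, -1.0]]
wrist_force: [1.8, -0.9, -0.6]
gripper_width: 0.5
finger_force: 1.0
```

```bash
cat >> meas.py <<'E'
def armang(c=(587,45.5)):
    # bearing of all three arms folded to the long one, from the wrist and side depth
    for n in('wrist','side','top'):
        p,d,K,k1,W=cam(n);Y=cloud(d,K,k1,W).reshape(-1,3)
        dx,dy=Y[:,0]-c[0],Y[:,1]-c[1]; r=np.hypot(dx,dy); m=(r>28)&(r<57)&(Y[:,2]>47)&(Y[:,2]<57)
        a=np.degrees(np.arctan2(dy[m],dx[m])); z=np.exp(3j*np.radians(a)); 
        b=np.degrees(np.angle(z.mean()))/3; 
        for k in(-120,0,120):
            q=abs((a-b-k+180)%360-180)<25
            if q.sum()>8:
                # line through the arm points: fit direction
                P=np.c_[dx[m][q],dy[m][q]]; vx,vy,x0,y0=cv2.fitLine(P.astype(np.float32),cv2.DIST_HUBER,0,.01,.01).ravel()
                f=np.degrees(np.arctan2(vy,vx)); f=f if vx*x0+vy*y0>0 else f+180
                print(n,q.sum(),"bearing",np.median(a[q]).round(1),"line",round(float((f+180)%360-180),1),"miss",round(float(x0*vy-y0*vx),1))
E
python3 -c "
from meas import *
arc((587,45.5),75,14,[59,61,63,65,67,69,71,73],-1)
armang()"
```

```text
F [ 1.8 -0.9 -0.6] pos [641.5 100.    0. ] yaw 147.6
[[0.005, 0.0, 0.001], -1.4], [[0.007, 0.0, 0.001], -3.4], [[0.01, 0.001, 0.001], -5.4], [[0.013, 0.001, 0.001], -7.4], [[0.015, 0.001, 0.001], -9.4], [[0.018, 0.001, 0.001], -11.4], [[0.021, 0.001, 0.001], -13.4], [[0.023, 0.001, 0.001], -15.4], 
wrist 630 bearing -61.9 line -76.4 miss -9.6
wrist 1095 bearing 60.0 line 55.7 miss -3.3
wrist 1269 bearing 170.2 line 179.5 miss -5.8
side 29 bearing -59.4 line -64.4 miss -4.3
side 61 bearing 59.9 line 59.4 miss -0.4
side 65 bearing 170.9 line -174.7 miss -7.9
top 71 bearing -63.2 line -51.6 miss 8.7
top 27 bearing 171.5 line 175.8 miss -3.0
```

carry_out(motion=[[[0.003,0,0],-2,0],[[0.006,0,0],-4,0],[[0.009,0.001,0],-6,0],[[0.012,0.001,0],-8,0],[[0.014,0.001,0],-10,0],[[0.014,0.001,0],-10,0]])

```text
clock: 7.25
position: [629.2, 107.9, -0.6]
tcp_rot: [[-0.923, 0.385, 0.002], [0.385, 0.923, -0.0], [-0.001, 0.0, -1.0]]
wrist_force: [1.2, 0.1, 0.2]
gripper_width: 0.5
finger_force: 0.6
```

```bash
python3 -c "
from meas import *
go(0,0,0,0)
s=readout.observe();p,d,K,k1,W=cam('wrist'); X=cloud(d,K,k1,W); np.savez('w3',p=p,X=X,K=K,k1=k1,W=W)
# project axis and predicted arm directions at z=52
Wi=np.linalg.inv(W); q=p.copy()
def pr(P):
    return cv2.projectPoints(np.array([P],float),cv2.Rodrigues(Wi[:3,:3])[0],Wi[:3,3],K,np.array([k1,0,0,0,0.]))[0].ravel()
print('axis54',pr((587,45.5,54)),'pin82',pr((622.3,181.2,82)),'pin12',pr((622.3,181.2,12)))
save('w3',cv2.resize(q,(800,600)))"
```

```text
t 7.25 pos [ 6.292e+02  1.079e+02 -6.000e-01] yawx 157.4 F [1.2 0.1 0.2] w 0.5 -> d [ 539.2 -341.7   -1.5] spin 157.4
axis54 [125.01478136 218.47135797] pin82 [392.37054967 197.05672417] pin12 [348.6807804  172.56510831]
```

View pics/w3.png

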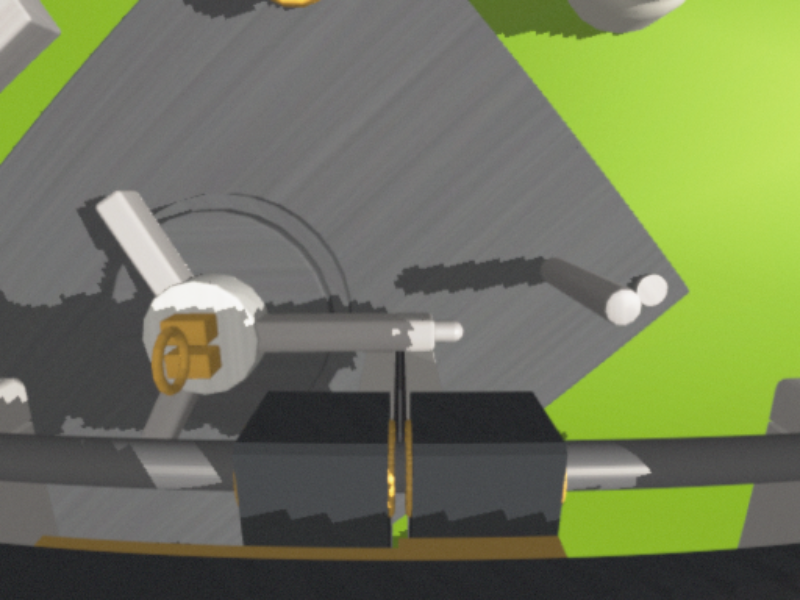

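The view shows the arm from the hub (204,334) to the rod tip (460,331). The pin's top is at (623,307) and its foot near (548,268), so a bit more turn is needed. I'll measure it from this one frame.

```bash
python3 -c "
from meas import *
D=np.load('w3.npz');K,k1,W,X=D['K'],float(D['k1']),D['W'],D['X']
px=lambda a:((a[0]+.5)*.64-.5,(a[1]+.5)*.64-.5)
R={n:ray(px(a),z,K,k1,W) for n,a,z in[('hub',(204,334),54),('tip',(460,331),47),('pint',(623,307),82),('pinf',(549,268),12)]}
h=R['hub']
for n,v in R.items(): e=v-h; print(n,v.round(1),np.hypot(*e).round(1),np.degrees(np.arctan2(e[1],e[0])).round(2))
Y=X.reshape(-1,3); 
m=(Y[:,2]>49.5)&(Y[:,2]<54.5); e=Y[:,:2]-h; r=np.hypot(*e.T); m&=(r>26)&(r<80)
a=np.degrees(np.arctan2(e[:,1],e[:,0]))
for lo,hi in((60,85),(-175,-150),(175,180)):
  k=m&(a>lo)&(a<hi)
  if k.sum()>20:
    vx,vy,x0,y0=cv2.fitLine(Y[k,:2].astype(np.float32),cv2.DIST_HUBER,0,.01,.01).ravel(); print(k.sum(),np.degrees(np.arctan2(vy,vx)),Y[k].mean(0),'miss hub',(x0-h[0])*vy-(y0-h[1])*vx,'pin side',[(q[0]-x0)*vy-(q[1]-y0)*vx for q in(R['pint'],R['pinf'])])
m=(np.hypot(Y[:,0]-621,Y[:,1]-182)<14)&(Y[:,2]>76); print(m.sum(),Y[m].mean(0))
m=(np.hypot(Y[:,0]-h[0],Y[:,1]-h[1])<25)&(Y[:,2]>52.5)&(Y[:,2]<56); print(m.sum(),Y[m].mean(0),cv2.minEnclosingCircle(Y[m,:2].astype(np.float32)))
"
```

```text
hub [585.6  49.8] 0.0 0.0
tip [622.5 136.3] 94.0 66.88
pint [623.1 184.1] 139.4 74.4
pinf [622.2 183.1] 138.2 74.67
1870 64.98381 [607.33930051 100.46046286  52.86809978] miss hub -1.863525220842277 pin side [np.float64(-20.93579433446421), np.float64(-21.37659035311983)]
1013 5.1042376 [543.51729622  41.22812038  52.97657805] miss hub 4.736609617295334 pin side [np.float64(-135.11165357901737), np.float64(-134.2183865246943)]
2424 [626.2730931  179.44165528 133.71738863]
2646 [584.85585456  53.04528483  54.73866118] ((585.5619506835938, 49.884307861328125), 24.894439697265625)
```

The arm is at 66.7° (the fingertip geometry agrees), and the pin is at 74.5–75.5°. About 8.4° remain.

```bash
python3 -c "
from meas import *
arc((587,45.5),75,14,[68,70,72,73,74,75],-1)"
```

```text
F [ 1.3 -0.1  0.8] pos [ 6.292e+02  1.079e+02 -6.000e-01] yaw 157.3
[[0.002, 0.001, 0.0], -0.7], [[0.004, 0.002, 0.0], -2.7], [[0.007, 0.002, 0.0], -4.7], [[0.008, 0.002, 0.0], -5.7], [[0.01, 0.002, 0.0], -6.7], [[0.011, 0.002, 0.0], -7.7],
```

carry_out(motion=[[[0.002,0.001,0],-1,0],[[0.004,0.002,0],-3,0],[[0.006,0.002,0],-5,0],[[0.008,0.002,0],-6,0],[[0.009,0.002,0],-7,0],[[0.01,0.002,0],-7.5,0],[[0.01,0.002,0],-7.5,0],[[0.01,0.002,0],-7.5,0]])

```text
clock: 7.97
position: [620.0, 113.9, -0.9]
tcp_rot: [[-0.966, 0.26, 0.0], [0.26, 0.966, 0.0], [-0.0, 0.0, -1.0]]
wrist_force: [1.4, -0.1, 1.3]
gripper_width: 0.6
finger_force: 0.7
```

```bash
python3 -c "
from meas import *
s=readout.observe();print(s['position'],s['wrist_force']);e=s['position'][:2]-np.array([587,45.5]);r=np.hypot(*e);print('arm by finger',np.degrees(np.arctan2(e[1],e[0])+np.arcsin(14/r)))
p,d,K,k1,W=cam('wrist'); X=cloud(d,K,k1,W); np.savez('w4',p=p,X=X,K=K,k1=k1,W=W)
save('w4',cv2.resize(p[130:290,60:440],(800,337),interpolation=2))"
```

```text
[619.98367238 113.91749083  -0.93391679] [ 1.41933762 -0.12204488  1.33927623]
arm by finger 74.88329233827865
```

View pics/w4.png

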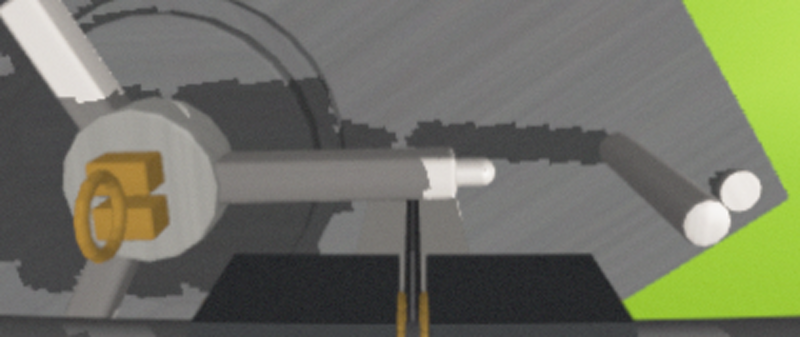

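The arm runs from the hub (140,180) to the rod tip (493,172). The pin's top is at (707,223) and its foot at about (613,150).

```bash
python3 -c "
from meas import *
D=np.load('w4.npz');K,k1,W,X=D['K'],float(D['k1']),D['W'],D['X']
px=lambda a:(60+(a[0]+.5)*.475-.5,130+(a[1]+.5)*.475-.5)
R={n:ray(px(a),z,K,k1,W) for n,a,z in[('hub',(140,180),54),('tip',(492,172),47),('armend',(455,175),49),('pint',(707,223),82),('pinf',(613,150),12)]}
h=R['hub']
for n,v in R.items(): e=v-h; print(n,v.round(1),np.hypot(*e).round(1),np.degrees(np.arctan2(e[1],e[0])).round(2))
Y=X.reshape(-1,3); e=Y[:,:2]-h; r=np.hypot(*e.T);a=np.degrees(np.arctan2(e[:,1],e[:,0]))
k=(r>26)&(r<90)&(Y[:,2]>50.5)&(Y[:,2]<54.5)&(abs(a-74)<14)
import numpy as n
# arm centre line from mid-edges in slices along r
for lo in range(30,85,10):
    q=Y[k&(r>=lo)&(r<lo+10)]; u=np.array([np.cos(np.radians(74.5)),np.sin(np.radians(74.5))]); t=(q[:,:2]-h)@np.array([-u[1],u[0]]); print(lo,len(q),np.percentile(t,[2,50,98]).round(1))
k=(abs(Y[:,2]-82)<2.5)&(np.hypot(Y[:,0]-R['pint'][0],Y[:,1]-R['pint'][1])<9);print(Y[k].mean(0))
"
```

```text
hub [584.9  48.1] 0.0 0.0
tip [609.5 140.8] 95.8 75.13
armend [607.  130.7] 85.4 74.98
pint [623.2 184.2] 141.3 74.28
pinf [623.9 183.3] 140.7 73.92
30 337 [-5.9 -0.1  5. ]
40 353 [-5.7  0.2  5.4]
50 363 [-5.7  0.3  5.6]
60 374 [-6.2  0.   5.9]
70 399 [-7.3  0.4  6.2]
80 221 [-6.2  0.6  6.4]
[621.94441283 183.17408399  82.5292288 ]
```

The arm's bearing is 74.5–75.1° and the pin's is 74.1–75.5°, so it is on the pin to within about 2 mm. I'll back off, lift, and go to the lever.

carry_out(motion=[[[-0.005,0,0],0,0],[[-0.012,0,0],0,0],[[-0.02,0,0],0,0],[[-0.02,0,-0.03],0,0],[[-0.02,0,-0.06],0,0],[[-0.02,0,-0.078],0,0],[[-0.02,0,-0.078],0,0]])

```text
clock: 8.6
position: [644.1, 108.5, 82.4]
tcp_rot: [[-0.966, 0.26, 0.01], [0.26, 0.966, 0.0], [-0.009, 0.003, -1.0]]
wrist_force: [0.4, -0.1, 0.8]
gripper_width: 0.3
finger_force: 0.0
```

```bash
python3 -c "
from meas import *
go(638,-157,77,-175.7)"
```

```text
t 8.6 pos [644.1 108.5  82.4] yawx 164.9 F [ 0.4 -0.1  0.8] w 0.3 -> d [ -63.1 -258.     5.3] spin -19.4
```

carry_out(motion=[[[-0.008,-0.033,0],-3,0],[[-0.016,-0.066,0],-6,0],[[-0.024,-0.099,0],-9,0],[[-0.032,-0.132,0],-12,0],[[-0.04,-0.165,0],-15,0],[[-0.049,-0.198,0],-18,0],[[-0.057,-0.231,0],-19.5,0],[[-0.063,-0.258,0],-19.5,0]])

```text
clock: 9.27
position: [632.0, -159.4, 75.1]
tcp_rot: [[-0.997, -0.077, -0.002], [-0.077, 0.997, 0.0], [0.002, 0.001, -1.0]]
wrist_force: [0.2, -0.1, -0.2]
gripper_width: 0.1
finger_force: 0.0
```

```bash
python3 -c "
from meas import *
go(638,-157,-1,-175.7)
p,d,K,k1,W=cam('top'); np.savez('top3',p=p,X=cloud(d,K,k1,W))
q=p[120:260,170:400]
w=cam('wrist')[0]
save('t3',np.hstack([cv2.resize(q,(460,280),interpolation=2),cv2.resize(w,(340,280))]))"
```

```text
t 9.27 pos [ 632.  -159.4   75.1] yawx -175.6 F [ 0.2 -0.1 -0.2] w 0.1 -> d [-6.3  1.9 76. ] spin 0.1
```

View pics/t3.png

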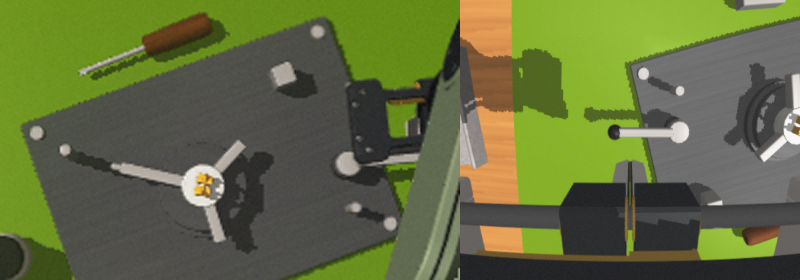

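The top view shows the arm from the hub (203,186) to the tip (114,165), pointing at the pin's top (65,150). The finger is on the +x side of the open lever. That was my last picture, so I'll check numerically from here.

```bash
cat >> meas.py <<'E'
def topcheck(Z):
    X=Z["X"];Y=X.reshape(-1,3);rgb=Z["p"].reshape(-1,3).astype(int)
    h=np.array([587.,45.7])
    m=(np.hypot(Y[:,0]-622,Y[:,1]-181)<12)&(Y[:,2]>76)&(Y[:,2]<88); P=Y[m,:2].mean(0)
    e=Y[:,:2]-h;r=np.hypot(*e.T);a=np.degrees(np.arctan2(e[:,1],e[:,0]))
    k=(r>26)&(r<98)&(Y[:,2]>44)&(Y[:,2]<58)&(abs(a-75)<15)
    vx,vy,x0,y0=cv2.fitLine(Y[k,:2].astype(np.float32),cv2.DIST_HUBER,0,.01,.01).ravel()
    c=Y[k,:2].mean(0)-h
    print("pin",P.round(1),m.sum(),"bearing",np.degrees(np.arctan2(*(P-h)[::-1])).round(2),"arm n",k.sum(),"line",round(float(np.degrees(np.arctan2(vy,vx)))%180,2),"centroid bearing",np.degrees(np.arctan2(c[1],c[0])).round(2),"pin off line",round(float((P[0]-x0)*vy-(P[1]-y0)*vx),1))
E
python3 -c "
from meas import *
topcheck(np.load('top3.npz'))
c=viewer.calibration('top');K=np.array(c['mtx']);k1=c['k1'];W=np.load('top.npz')['W']
px=lambda a:(170+(a[0]+.5)/2-.5,120+(a[1]+.5)/2-.5)
h=ray(px((203,186)),54,K,k1,W)
for a,z in(((114,165),47),((65,150),82)): v=ray(px(a),z,K,k1,W);e=v-h;print(v,np.degrees(np.arctan2(e[1],e[0])))
"
```

```text
pin [623.3 182.2] 29 bearing 75.11 arm n 195 line 76.24 centroid bearing 76.41 pin off line 2.9
[609.83593668 136.07861321] 75.44521923284702
[622.83322216 182.10683644] 75.03434281798458
```

carry_out(motion=[[[-0.006,0.002,0],0,0],[[-0.006,0.002,0.025],0,0],[[-0.006,0.002,0.05],0,0],[[-0.006,0.002,0.07],0,0],[[-0.006,0.002,0.076],0,0],[[-0.006,0.002,0.076],0,0],[[-0.006,0.002,0.076],0,0]])

```text
clock: 9.95
position: [639.2, -153.2, 0.8]
tcp_rot: [[-0.997, -0.079, -0.0], [-0.079, 0.997, 0.0], [0.0, 0.0, -1.0]]
wrist_force: [-0.1, -0.1, 0.7]
gripper_width: 0.5
finger_force: 0.0
```

```bash
python3 -c "
from meas import *
arc((606,-104.5),55,13,[-72,-78,-84,-88,-92,-97,-102,-107],-1,-1,-90)"
```

```text
F [-0.1 -0.1  0.7] pos [ 639.2 -153.2    0.8] yaw -175.5
[[0.004, 0.001, 0.002], -13.5], [[0.009, -0.002, 0.002], -7.5], [[0.015, -0.003, 0.002], -1.5], [[0.019, -0.004, 0.002], 2.5], [[0.023, -0.005, 0.002], 6.5], [[0.028, -0.005, 0.002], 11.5], [[0.032, -0.005, 0.002], 16.5], [[0.037, -0.005, 0.002], 21.5],
```

The arm is within about 1° of the pin. Now I push the lever.

carry_out(motion=[[[0.004,-0.002,0],0,0],[[0.009,-0.003,0.001],0,0],[[0.014,-0.004,0.001],0,0],[[0.019,-0.004,0.001],3,0],[[0.023,-0.005,0.001],7,0],[[0.028,-0.005,0.001],12,0],[[0.032,-0.005,0.001],17,0],[[0.037,-0.005,0.001],22,0]])

```text
clock: 10.62
position: [604.1, -162.9, 1.5]
tcp_rot: [[-0.952, 0.307, 0.005], [0.307, 0.952, -0.001], [-0.005, 0.001, -1.0]]
wrist_force: [4.3, 1.6, -0.5]
gripper_width: 0.4
finger_force: 1.3
```

```bash
python3 -c "
from meas import *
arc((606,-104.5),55,13,[-111,-115,-119,-123,-127,-131,-135,-139],-1,-1,-90)"
```

```text
F [ 4.3  1.6 -0.5] pos [ 604.1 -162.9    1.5] yaw 162.1
[[0.006, 0.001, 0.002], 3.1], [[0.01, -0.0, 0.002], 7.1], [[0.014, -0.0, 0.002], 11.1], [[0.018, -0.0, 0.002], 15.1], [[0.022, -0.0, 0.002], 19.1], [[0.026, 0.0, 0.002], 23.1], [[0.03, 0.001, 0.002], 27.1], [[0.033, 0.002, 0.002], 31.1],
```

carry_out(motion=[[[0.005,0.001,0],3,0],[[0.009,0.001,0],7,0],[[0.013,0.001,0],11,0],[[0.017,0.001,0],15,0],[[0.021,0.001,0],19,0],[[0.025,0.001,0],23,0],[[0.029,0.002,0],27,0],[[0.033,0.003,0],31,0]])

```text
clock: 11.28
position: [573.6, -150.9, 1.6]
tcp_rot: [[-0.658, 0.753, 0.005], [0.753, 0.658, -0.002], [-0.005, 0.003, -1.0]]
wrist_force: [2.8, -1.0, -0.9]
gripper_width: 0.5
finger_force: 1.3
```

```bash
python3 -c "
from meas import *
arc((606,-104.5),55,13,[-142,-145,-148,-151,-154,-157,-160,-163],-1,-1,-90)"
```

```text
F [ 2.8 -1.  -0.9] pos [ 573.6 -150.9    1.6] yaw 131.2
[[0.004, -0.001, 0.003], 3.2], [[0.007, -0.001, 0.003], 6.2], [[0.01, -0.001, 0.003], 9.2], [[0.013, -0.002, 0.003], 12.2], [[0.015, -0.002, 0.003], 15.2], [[0.018, -0.001, 0.003], 18.2], [[0.021, -0.001, 0.003], 21.2], [[0.024, -0.001, 0.003], 24.2],
```

carry_out(motion=[[[0.003,-0.001,0],3,0],[[0.005,-0.001,0],6,0],[[0.008,-0.001,0],9,0],[[0.01,-0.001,0],12,0],[[0.012,-0.001,0],15,0],[[0.014,-0.001,0],17,0],[[0.015,-0.001,0],19,0],[[0.016,-0.001,0],20,0]])

```text
clock: 11.95
position: [561.3, -139.4, 1.5]
tcp_rot: [[-0.364, 0.931, 0.003], [0.931, 0.364, -0.002], [-0.003, 0.002, -1.0]]
wrist_force: [-0.6, -1.4, 1.5]
gripper_width: 0.7
finger_force: 0.8
```

```bash
cat >> meas.py <<'E'
def lever(sgn=1):
    s=readout.observe();e=s['position'][:2]-np.array([606,-104.5]);r=np.hypot(*e)
    print('finger',np.round(s['position'],1),'r',r.round(1),'lever by finger',np.degrees(np.arctan2(e[1],e[0])-np.arcsin(13/r)).round(1),'F',np.round(s['wrist_force'],1))
    for n in('top','side','wrist'):
        p,d,K,k1,W=cam(n);X=cloud(d,K,k1,W);Y=X.reshape(-1,3);lum=p.reshape(-1,3).max(1)
        e=Y[:,:2]-np.array([606,-104.5]);r=np.hypot(*e.T);a=np.degrees(np.arctan2(e[:,1],e[:,0]))%360
        k=(r>66)&(r<92)&(Y[:,2]>40)&(Y[:,2]<58)&(a>170)&(a<290)&(lum<60)
        b=(r>18)&(r<68)&(Y[:,2]>47)&(Y[:,2]<54)&(a>180)&(a<290)&(lum>60)
        print(n,'ball',k.sum(),(np.median(a[k])-360).round(1) if k.sum() else '','bar',b.sum(),(np.median(a[b])-360).round(1) if b.sum() else '')
E
python3 -c "
from meas import *
lever()"
```

```text
finger [ 561.3 -139.4    1.5] r 56.8 lever by finger -155.2 F [-0.6 -1.4  1.5]
top ball 17 -162.5 bar 80 -160.9
side ball 38 -161.3 bar 79 -155.2
wrist ball 523 -160.1 bar 1873 -160.6
```

The lever is nearly at its stop. I'll press on in 1 mm steps and watch the force.

carry_out(motion=[[[0.001,0,0],0,0],[[0.002,0,0],0,0],[[0.002,0,0],0,0]])

```text
clock: 12.35
position: [560.5, -137.5, 0.6]
tcp_rot: [[-0.366, 0.931, 0.002], [0.931, 0.366, -0.002], [-0.003, 0.001, -1.0]]
wrist_force: [0.9, -5.0, 2.3]
gripper_width: 0.5
finger_force: 2.4
```

carry_out(motion=[[[0.001,0,0],0,0],[[0.002,0,0],0,0],[[0.002,0,0],0,0]])

```text
clock: 12.6
position: [560.6, -137.5, 0.7]
tcp_rot: [[-0.366, 0.931, 0.003], [0.931, 0.366, -0.005], [-0.006, 0.001, -1.0]]
wrist_force: [1.0, -8.8, 0.4]
gripper_width: 0.5
finger_force: 4.5
```

The force rose to 9 N with no further motion, so the lever is on its stop. I'll back off, lift and move clear.

carry_out(motion=[[[-0.005,0,0],0,0],[[-0.012,0,0],0,0],[[-0.02,0,0],0,0],[[-0.02,0,-0.03],0,0],[[-0.02,0,-0.06],0,0],[[-0.02,0,-0.09],0,0],[[-0.04,0,-0.12],0,0],[[-0.08,0,-0.12],0,0]])

```text
clock: 13.27
position: [592.0, -207.4, 127.2]
tcp_rot: [[-0.37, 0.929, 0.009], [0.929, 0.37, -0.002], [-0.005, 0.008, -1.0]]
wrist_force: [1.8, -1.0, 1.0]
gripper_width: 0.5
finger_force: 0.0
```

carry_out(motion=[[[-0.03,0,0],0,0],[[-0.06,0,0],0,0],[[-0.09,0,0],0,0],[[-0.12,0,0],0,0],[[-0.12,0,0],0,0],[[-0.12,0,0],0,0]])

```text
clock: 13.77
position: [631.6, -321.5, 118.3]
tcp_rot: [[-0.364, 0.932, -0.002], [0.932, 0.364, 0.002], [0.003, -0.001, -1.0]]
wrist_force: [0.1, 0.9, -1.1]
gripper_width: 0.3
finger_force: 0.0
```

```bash
python3 -c "
from meas import *
lever()
p,d,K,k1,W=cam('top'); topcheck(dict(p=p,X=cloud(d,K,k1,W)))
print(readout.observe()['clock'],np.abs(readout.observe()['qd']).max())"
```

```text
finger [ 631.6 -321.5  118.3] r 218.5 lever by finger -86.7 F [ 0.1  0.9 -1.1]
top ball 51 -161.1 bar 130 -161.3
side ball 37 -164.3 bar 58 -161.3
wrist ball 0  bar 0 
pin [623.1 182. ] 29 bearing 75.15 arm n 195 line 76.07 centroid bearing 76.45 pin off line 2.8
13.9667 0.5331367361174645
```

```bash
python3 -c "
from station import close_job
print(close_job())"
```

```text
the job is handed in; nothing more can be done
None
```

I turned the long arm onto the tall pin (my measurements put its line 0–3 mm from the pin's centre, limit 6 mm), then pushed the lock lever to its stop (within about 1°), and handed the job in at about 14 s; the verdict was not shown.

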